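# Scoop the last clay marbles out of the propped crate into the cooking pot

### The job

Take the tin scoop, run the four clay marbles together into a low corner of the propped-up crate, use that corner as a backstop to get all four into the scoop, and lift them out in one scoopful. Tip them from close above into the wider of the two ochre cooking pots, then lay the empty scoop down flat on the table. Do not touch the marbles with the fingers, leave the pot standing where it is, and do not disturb the owls, the armadillo or the small pot.

Things in the scene. Friction and masses are not known exactly. Their poses are not given: they have to be found in the camera images.
- crate: Shallow open wooden crate, outside 300 (x) x 170 (y) x 50 mm (z), floor and boards 8 mm thick, fixed. Propped up on its +y side: the floor slopes 24 deg (0.42 rad) down to the -y side, and the crate's frame leans with it (z square to the floor, x level along the long sides, away from the robot within 11 deg). Origin: centre of the underside. Inside: floor z = 8, walls x = +-142, y = +-77 mm
- corner_far (a point): inner corner where the crate's floor, low (-y) side board and far (+x) end board meet; axes as the crate. The far and both side boards stand 42 mm above the inner floor; the upper (+y) edge of the crate is 115 mm above the table
- corner_near (a point): inner corner where the floor, low side board and near (-x) end board meet; axes as the crate. The near board is cut down to 28 mm above the inner floor, to let the scoop's handle pass over it
- marble1: plain burnished clay ball, smooth, 22 mm in diameter, 11 g, origin at its centre (axes turn as it rolls). Lies in the trough between the crate's floor and its low side board, in a loose row with the three others, all in the far half of the crate; rolls freely, back down to the low side if pushed up
- marble2: plain burnished clay ball, smooth, 22 mm in diameter, 11 g, origin at its centre (axes turn as it rolls). Lies in the trough between the crate's floor and its low side board, in a loose row with the three others, all in the far half of the crate; rolls freely, back down to the low side if pushed up
- marble3: plain burnished clay ball, smooth, 22 mm in diameter, 11 g, origin at its centre (axes turn as it rolls). Lies in the trough between the crate's floor and its low side board, in a loose row with the three others, all in the far half of the crate; rolls freely, back down to the low side if pushed up
- marble4: plain burnished clay ball, smooth, 22 mm in diameter, 11 g, origin at its centre (axes turn as it rolls). Lies in the trough between the crate's floor and its low side board, in a loose row with the three others, all in the far half of the crate; rolls freely, back down to the low side if pushed up
- scoop: tin scoop, 0.11 to 0.18 kg, loose on the table. Flat pan 96 long (x +-48) x 66 wide (y) mm of 2 mm sheet, open in front (+x; lip 1.5 mm thick); back wall 32 mm high; sides 32 mm high, from x = -20 sloping down to 10 mm at x = 44. Flat-sided wooden handle, 18 (y) x 22 mm, rises backwards from the back wall at 40 deg to x = -123, z = 85. Origin: underside of the pan, middle; z up when flat
- scoop_grip (a point): middle of the handle's length, where to hold it: x = -90, z = 57 mm in the scoop's frame; there the handle's two flat sides look along the scoop's +y and -y; axes as the scoop
- scoop_lip (a point): middle of the scoop's front lip, underside (x = +48, z = 0)
- scoop_pan (a point): middle of the pan, 12 mm above its underside
- wide_pot: the wider of the two ochre clay cooking pots: round, 112 mm in diameter and 76 mm high, mouth 102 mm wide inside (95 at the neck 10 mm below), 5 mm wall, floor 6 mm thick, two loop handles at +-y reaching 71 mm from the axis; loose, 0.34 to 0.55 kg. Origin: centre of the underside, z up the axis
- small_pot: the smaller ochre pot, 72 mm in diameter and 62 mm high, loop handles to 51 mm from the axis; loose, not to be used. The two pots change places. Origin: centre of the underside
- owl1: black clay owl, 54 mm in diameter, 86 mm high, loose, stands on the table beyond the scoop; origin: centre of the underside
- owl2: black clay owl, 54 mm in diameter, 86 mm high, loose, stands on the table on the robot's side of the pots; origin: centre of the underside
- owl3: black clay owl, 54 mm in diameter, 86 mm high, loose, stands on the table left of the crate; origin: centre of the underside
- armadillo: burnished clay armadillo, 165 mm long (x, snout to -x), 66 mm wide, 71 mm high, loose on the table; origin: on the table under its middle
- tiled_shelf: low blue-tiled shelf along the right edge of the table, 520 (x) x 140 (y) x 150 mm high, fixed, with a fourth owl on it and a yellow clay bell hung from a hook on its left edge, 140 mm beyond its middle; origin: on the table under its middle

How it is judged (in metres and radians):
On the way, in this order (a step that is already met when the one before it is completed fails the run):
1. all four marbles are together in one low corner of the crate (each within 110 mm of it) ((distance between each of marble1, marble2, marble3, marble4 and corner_far below 0.11 m or distance between each of marble1, marble2, marble3, marble4 and corner_near below 0.11 m)), for 0.1 s.
2. all four marbles lie in the scoop, which is lifted clear of the crate (distance between each of marble1, marble2, marble3, marble4 and scoop_pan below 0.052 m and height (world z) of scoop above 0.085 m), for 0.2 s.
At the end, for the whole second after the job is handed in: All four marbles lie at rest inside the wide pot, which stands upright within 30 mm of where it was; the scoop lies flat (within 7 deg) and at rest on the table (horizontal distance between each of marble1, marble2, marble3, marble4 and wide_pot below 0.05 m and z of marble1 in the frame of wide_pot between 0.008 and 0.06 m and linear speed of each of marble1, marble2, marble3, marble4 below 0.05 m/s and z of marble2 in the frame of wide_pot between 0.008 and 0.06 m and z of marble3 in the frame of wide_pot between 0.008 and 0.06 m and z of marble4 in the frame of wide_pot between 0.008 and 0.06 m and angle between wide_pot's own z axis and vertical below 0.1 rad and height (world z) of wide_pot below 0.006 m and distance of wide_pot from where it was at the start of the episode below 0.03 m and angle between scoop's own z axis and vertical below 0.12 rad and height (world z) of scoop below 0.008 m and linear speed of scoop below 0.02 m/s); the robot touches nothing.
It fails at once if the fingers touch a marble: they are moved with the scoop only (contact force between the fingers and marble1 above 0.3 N or contact force between the fingers and marble2 above 0.3 N or contact force between the fingers and marble3 above 0.3 N or contact force between the fingers and marble4 above 0.3 N).
It fails at once if a marble is thrown or dropped from high up (faster than 2 m/s, a fall of 20 cm) (linear speed of any of marble1, marble2, marble3, marble4 above 2 m/s).
It fails at once if an owl, the armadillo or the small pot is moved more than 20 mm (distance of any of owl1, owl2, owl3, armadillo, small_pot from where it was at the start of the episode above 0.02 m).
It also fails if it takes over 64 s, if anything falls off the work surface, if the arm or the gripper's body presses on something with over 40 N, if the wrist force passes 120 N, or if a joint passes its speed limit or range.

### The arm

A 6-joint arm with a two-finger parallel gripper is mounted at the origin on the work surface. World frame = base frame: x ahead of the robot, y to its left, z up, the work surface at z = 0. Lengths are in mm, angles in rad, forces in N, time in s.
With the tool pointing down it reaches from about 350 to 875 mm from the base axis. Payload 4.2 kg.
Tool frame: the origin (TCP) lies midway between the tips of the shut fingers; the grasp point (between the pads) lies 19 mm behind it; z points along the fingers, y is the line along which they close (so a half turn about z gives the same grasp; the last joint's range is limited). The gripper opens to 85 mm and grips with 20 to 120 N. Pads are 22 mm wide; open, the fingers measure 114 mm over their backs; the gripper's body (76 mm by 85 mm) begins 54 mm behind the grasp point. The pads swing forward as they close: fully open they stand 13 mm farther back than shut.
Start: joints at [1.388, 0.385, 0.008, 0, -1.194, -0.259], TCP at [267.196, 564.983, 231.312] pointing down, gripper open.
Joint ranges: [-3.14, 3.14], [-1.21, 2.06], [-1.07, 1.41], [-3.16, 2.05], [-2.99, -0.16], [-3.1, 3.1]. Speed limits (rad/s): [2.79, 2.79, 3.14, 3.14, 3.14, 3.14].

### API

Orientations are given as a unit quaternion [x, y, z, w].
In Python, from bench import arm, eyes, nets gives the robot as it stands.
- The arm moves only by the tool apply_moves, never from a script. Its arguments are lists of equal length, an entry for each row: "delta_rot": the turn, a rotation vector about the tool's x, y, z as a fraction of full scale, a list of three; "xyz": the shift along the tool's x, y, z as a fraction of full scale, a list of three; "hand": the gripper command: -1 is fully open, 1 is shut, values between are in proportion. In form: {"delta_rot": [[ax, ay, az], ...], "xyz": [[dx, dy, dz], ...], "hand": [hand, ...]}. A call has 1 to 20 rows; each row shifts and turns the commanded pose from where the row before left it, along the tool's axes as they then stand; what a row does not reach is not made up. Full scale, the value 1, is 0.025 m for a shift and 6 degrees for a turn. A row lasts 1/12 s, in which the tool goes at most 41.7 mm and 7.16 degrees, less where a joint would pass 70% of its speed; a pose out of reach is approached as far as the arm can. A call with a number of a shift or a turn outside -1 to 1 is refused whole. A call with a gripper value outside its range is refused whole. The fingers move at their own pace and stop on an object; the grip force is fixed at half the most. Time passes only in rows, so rows that do not move let the fingers close. It gives the time, the measured TCP pose, the force, the opening and the grip force at its end, in the units of the state.
- arm.read_state(): the state, without advancing time (a new reading comes with each control period).
- eyes.get_image(name): name is "scene" or "side" or "wrist"; returns a dict with "frame" (400x640x3 uint8, red, green, blue), "range_z" (400x640 float32, mm along the optical axis (not along the pixel's ray), 0 where there is no reading), "camera_matrix" (3x3 intrinsics, pixels), "R" (3x3) and "t" (3): a world point X has camera coordinates R X + t; the wrist camera has in their place "hand_eye" (4x4, takes a point from camera to tool coordinates, whose origin is the TCP and whose axes are the flange's). Camera axes: x right, y down, z forward; pixel columns grow to the right and rows downward; lengths in mm; the calibration is good to about 2 mm. A picture is of the moment at which its call begins: read the wrist's pose just before it.
- arm.job_done(): hands the job in; it is judged then, once.
Trained networks look in a picture, given as the dict that the camera call returned (one of the last four; its "shot" number tells which), for a name from the list of things; names that differ only in an ending like _2 or _b are one class to them, and where a whole thing is asked for, a point or a joint stands for the part that bears it (a point fixed in the world has none). Each returns a list of dicts, best first, with "score" (0 to 1); they miss things now and then, are a little off and sometimes report something else, mostly with a low value. They report only what shows in the picture. A call takes as long as a camera call.
- nets.look_for(name, picture): "bbox" ([left, top, right, bottom] in pixels, round what is visible of it).
- nets.masks_of(name, picture): "region" (400x640 bool, what is visible of it) and "bbox" ([left, top, right, bottom] in pixels, round what is visible of it).
The state is a dict: "clock": time; "joints": joint angles; "joint_vel": joint speeds; "joint_efforts": joint torques, N m; "position": TCP position; "ee_rot": TCP orientation; "contact_force": force on the tool from outside, world axes, zero at the start; "wrist_torque": the same for the moment, N m; "gripper_width": finger opening in mm; "grasp_force": force on a finger pad.
Only numpy, scipy, OpenCV 4.12 (cv2) and the standard library are available. Lean on these libraries where they do the work, as an engineer would, in place of code of your own. Each camera call takes 0.05 s, during which the arm holds its last target. There are 200 camera calls.

## Working session

There is one attempt and no reset: what is moved stays moved. The work goes in short steps, Python scripts to look and compute and a tool call to move; the robot and the scene stay as the last step left them, time stands still between calls to the robot, and variables do not carry over. Pictures are saved under pics/ and viewed, at most 10 in all, crops included, and the job is handed in when it is done.

Besides the shell and the picture viewer there is one more tool, called after "Request:" as name(argument=value, ...) on one line, values as JSON. apply_moves: Moves the arm, as the interface text tells. Its arguments: {"type":"object","properties":{"delta_rot":{"type":"array"},"xyz":{"type":"array"},"hand":{"type":"array"}},"required":["delta_rot","xyz","hand"]}

```bash
mkdir -p pics; ls; cat > h.py <<'E'
import numpy as np, cv2
from bench import arm, eyes, nets
from scipy.spatial.transform import Rotation as Ro
def cloud(p,mask=None):
    d=p["range_z"]; K=np.array(p["camera_matrix"])
    v,u=np.nonzero((d>0) if mask is None else (mask&(d>0)))
    z=d[v,u]; c=np.stack([(u-K[0,2])*z/K[0,0],(v-K[1,2])*z/K[1,1],z],1)
    return (c-np.array(p["t"]))@np.array(p["R"]), u, v   # R^T(c-t)
def save(p,n): cv2.imwrite("pics/"+n+".png",p["frame"][:,:,::-1])
E
python3 - <<'E'
from h import *
s=arm.read_state(); print(s["clock"],s["position"],s["ee_rot"],s["gripper_width"])
P={n:eyes.get_image(n) for n in ("scene","side")}
cv2.imwrite("pics/a.png",np.vstack([P[n]["frame"] for n in P])[:,:,::-1][::1,::1]) if 0 else None
for n,p in P.items():
    save(p,n+"0"); print(n,"cam at",-np.array(p["R"]).T@np.array(p["t"]))
    for o in ("crate","marble1","scoop","wide_pot","small_pot","owl1","armadillo","tiled_shelf"):
        for r in nets.masks_of(o,p)[:5]:
            if r["score"]<0.3: continue
            X,u,v=cloud(p,r["region"])
            if len(X)<5: continue
            print(o,round(r["score"],2),np.round(r["bbox"]),"med",np.median(X,0).round(),"lo",np.percentile(X,3,axis=0).round(),"hi",np.percentile(X,97,axis=0).round())
E
```

```text
pics
0.0 [266.94948298 564.47647177 230.22171429] [ 9.75680480e-01 -2.19194932e-01 -2.01336037e-04  1.06887139e-03] 85.49290111249967
scene cam at [1327.76368015   61.69237416  878.77050925]
crate 0.67 [352. 178. 434. 273.] med [602. 153.  48.] lo [440.  61.  14.] hi [738. 230. 113.]
marble1 0.56 [368. 227. 378. 238.] med [621.  88.  32.] lo [602.  78.  19.] hi [627.  97.  38.]
marble1 0.56 [354. 178. 436. 275.] med [603. 153.  49.] lo [440.  63.  15.] hi [738. 229. 113.]
marble1 0.4 [364. 248. 372. 258.] med [680.  81.  32.] lo [669.  73.  25.] hi [685.  90.  37.]
scoop 0.96 [289. 169. 313. 240.] med [ 557. -135.    4.] lo [ 476. -165.   -1.] hi [629. -90.  83.]
scoop 0.37 [355. 177. 434. 274.] med [602. 153.  48.] lo [440.  62.  14.] hi [738. 229. 113.]
wide_pot 0.57 [209. 196. 259. 234.] med [ 617. -305.   50.] lo [ 582. -351.    6.] hi [ 686. -244.   78.]
small_pot 0.78 [215. 161. 241. 187.] med [ 455. -375.   46.] lo [ 421. -408.   15.] hi [ 488. -334.   64.]
owl1 0.87 [305. 252. 328. 281.] med [766. -43.  61.] lo [742. -67.  15.] hi [780. -23.  81.]
owl1 0.81 [482. 246. 512. 28
[... 734 characters left out ...]
pot 0.8 [360. 225. 397. 266.] med [ 640. -280.   44.] lo [ 582. -352.    4.] hi [ 682. -246.   77.]
wide_pot 0.36 [276. 112. 373. 172.] med [588. 163.  47.] lo [444.  62.  16.] hi [729. 232. 111.]
small_pot 0.64 [316. 264. 340. 303.] med [ 456. -361.   44.] lo [ 422. -416.    3.] hi [ 484. -340.   64.]
owl1 0.86 [279. 235. 299. 264.] med [ 374. -238.   54.] lo [ 353. -248.   10.] hi [ 399. -213.   80.]
owl1 0.76 [316.  82. 333. 108.] med [662. 386.  48.] lo [641. 373.   3.] hi [687. 412.  78.]
owl1 0.53 [380. 166. 399. 188.] med [746. -58.  49.] lo [725. -70.   9.] hi [776. -29.  80.]
tiled_shelf 0.71 [278. 269. 502. 400.] med [ 543. -579.  150.] lo [ 307. -641.   63.] hi [ 801. -498.  194.]
```

```bash
cat >> h.py <<'E'
from scipy.optimize import least_squares
def sdf(P,boxes):
    D=[]
    for c,h,R in boxes:
        q=np.abs((P-np.array(c))@R)-np.array(h)   # R columns = box axes
        D.append(np.linalg.norm(np.maximum(q,0),axis=1)+np.minimum(q.max(1),0))
    return np.min(D,0)
I=np.eye(3)
A24=0.42
CR=[((0,0,4),(150,85,4),I),((0,81,25),(150,4,25),I),((0,-81,25),(150,4,25),I),((146,0,25),(4,85,25),I),((-146,0,18),(4,85,18),I)]
Rh=Ro.from_euler('y',40,degrees=True).as_matrix()  # handle along local -x rising
SC=[((0,0,1),(48,33,1),I),((-47,0,16),(1,33,16),I),((-34,32,16),(14,1,16),I),((-34,-32,16),(14,1,16),I),((12,32,8),(32,1,8),I),((12,-32,8),(32,1,8),I),
    ((-86,0,54),(48,9,11),Rh)]
def crateT(x,y,a): return Ro.from_euler('z',a)*Ro.from_euler('x',A24),np.array([x,y,85*np.sin(A24)])
def scoopT(x,y,a): return Ro.from_euler('z',a),np.array([x,y,0])
def fit(P,boxes,T,inits):
    best=None
    for i in inits:
        f=lambda q:(lambda R,t:sdf((P-t)@R.as_matrix(),boxes))(*T(*q))
        r=least_squares(f,i,loss='soft_l1',f_scale=3,x_scale=[10,10,.1])
        if best is None or r.cost<best.cost: best=r
    return best.x,np.median(np.abs(f(best.x)))
E
python3 - <<'E'
from h import *
P=[eyes.get_image(n) for n in ("scene","side")]
def get(o):
    L=[]
    for p in P:
        r=nets.masks_of(o,p)[0]; L.append(cloud(p,r["region"])[0])
    return L
for o,b,T,ini in (("crate",CR,crateT,[(590,148,a) for a in(-.15,0,.15)]),("scoop",SC,scoopT,[(580,-135,a) for a in(-.5,0,.5,)])):
    L=get(o)
    for X in (L[0],L[1],np.vstack(L)): print(o,len(X),fit(X,b,T,ini))
L=get("wide_pot")
for X in L+[np.vstack(L)]:
    X=X[X[:,2]>66]; r=least_squares(lambda q:np.hypot(X[:,0]-q[0],X[:,1]-q[1])-53.5,(635,-298),loss='soft_l1',f_scale=3); print("pot",r.x,len(X))
a=P[0]["frame"][140:290,200:460]; b=P[1]["frame"][80:280,240:420]
cv2.imwrite("pics/m.png",np.vstack([cv2.resize(a,(520,300)),cv2.resize(b[:150],(520,300))])[:,:,::-1])
for p in P:
  for r in nets.look_for("marble1",p)[:6]: print(p["shot"],r["score"],np.round(r["bbox"]))
# orange-free: bumps above floor/trough in crate frame
E
```

```text
crate 5996 (array([ 5.85207929e+02,  1.58795949e+02, -1.06955954e-01]), np.float64(0.8622219228225108))
crate 4412 (array([ 5.85850153e+02,  1.53981330e+02, -1.06241324e-01]), np.float64(1.915358456365341))
crate 10408 (array([ 5.85329147e+02,  1.58935290e+02, -1.06985761e-01]), np.float64(1.1806353326247323))
scoop 879 (array([ 5.84057786e+02, -1.25775456e+02,  2.95960742e-01]), np.float64(0.8780922128939208))
scoop 838 (array([ 5.83744190e+02, -1.23307588e+02,  2.70830228e-01]), np.float64(1.0916932356091573))
scoop 1717 (array([ 5.83442066e+02, -1.23669344e+02,  2.68702738e-01]), np.float64(0.9627981997779727))
pot [ 634.78845971 -297.45312868] 356
pot [ 633.03523886 -298.75813228] 295
pot [ 634.04353259 -298.11061849] 651
3 0.52 [370. 223. 376. 229.]
3 0.38 [367. 229. 376. 242.]
4 0.2 [279. 236. 297. 264.]
```

View pics/m.png

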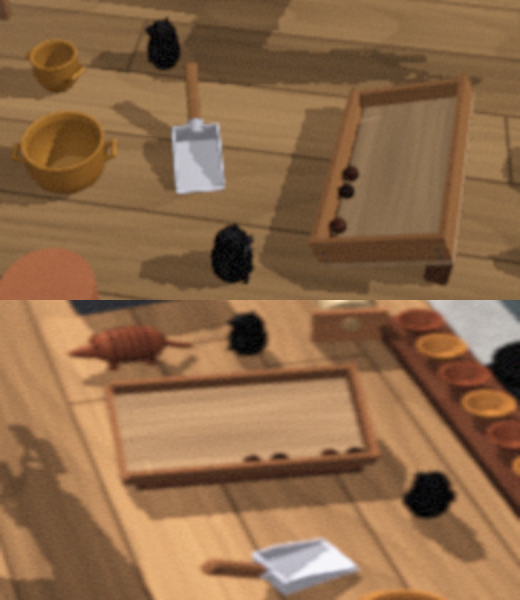

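```bash
cat >> h.py <<'E'
def rows(goals,p=None,R=None,h=-1):
    """goals: list of (pos, Rotation, nrows); prints tool-frame rows, rounding tracked"""
    s=arm.read_state()
    if p is None: p=np.array(s["position"])
    if R is None: R=Ro.from_quat(s["ee_rot"])
    import json
    D,X=[],[]
    for g,G,n in goals:
        for k in range(n,0,-1):
            dx=R.inv().apply(np.array(g)-p)/25/k; dr=np.degrees((R.inv()*G).as_rotvec())/6/k
            dx=np.round(dx,2)+0.; dr=np.round(dr,2)+0.
            if max(abs(dx).max(),abs(dr).max())>1: print("TOO BIG",dx,dr)
            p=p+R.apply(dx*25); R=R*Ro.from_rotvec(np.radians(dr*6)); D.append(dr.tolist());X.append(dx.tolist())
    print(len(D)); print(json.dumps({"delta_rot":D,"xyz":X}).replace(" ","").replace(".0,",",").replace(".0]","]"))
    return p,R
def down(yaw): return Ro.from_euler('z',yaw)*Ro.from_euler('x',np.pi)
def st():
    s=arm.read_state(); print("t",round(s["clock"],2),"p",np.round(s["position"],1),"F",np.round(s["contact_force"],1),"w",round(s["gripper_width"],1),"gf",round(s["grasp_force"],1),"q",np.round(s["joints"],2)); return s
E
python3 - <<'E'
from h import *
rows([((497,-150,200),down(.28),30)])
s=arm.read_state();R=Ro.from_quat(s["ee_rot"]); print(R.inv().apply(np.array([497,-150,200])-s["position"])/25, np.degrees((R.inv()*down(.28)).as_rotvec())/6)
E
```

```text
30
{"delta_rot":[[0,0,-0.23],[0,0,-0.23],[0,0,-0.23],[0,0,-0.23],[0,0,-0.23],[0,0,-0.23],[0,0,-0.23],[0,0,-0.23],[0,0,-0.23],[0,0,-0.23],[0,0,-0.23],[0,0,-0.23],[0,0,-0.23],[0,0,-0.23],[0,0,-0.23],[0,0,-0.23],[0,0,-0.23],[0,0,-0.23],[0,0,-0.23],[0,0,-0.23],[0,0,-0.23],[0,0,-0.23],[0,0,-0.23],[0,0,-0.23],[0,0,-0.23],[0,0,-0.23],[0,0,-0.23],[0,0,-0.23],[0,0,-0.23],[0,0,-0.22]],"xyz":[[0.68,0.73,0.04],[0.67,0.75,0.04],[0.65,0.76,0.04],[0.63,0.78,0.04],[0.61,0.79,0.04],[0.59,0.81,0.04],[0.57,0.82,0.04],[0.55,0.84,0.04],[0.53,0.85,0.04],[0.51,0.86,0.04],[0.49,0.87,0.04],[0.47,0.88,0.04],[0.45,0.9,0.04],[0.43,0.91,0.04],[0.4,0.92,0.04],[0.38,0.93,0.04],[0.36,0.93,0.04],[0.34,0.94,0.04],[0.31,0.95,0.04],[0.29,0.96,0.04],[0.27,0.96,0.05],[0.25,0.97,0.04],[0.22,0.98,0.05],[0.2,0.98,0.04],[0.17,0.99,0.05],[0.15,0.99,0.04],[0.13,0.99,0.05],[0.1,1,0.04],[0.08,1,0.05],[0.06,1,0.04]]}
[20.53698187 21.92455621  1.25214889] [-3.92803048e-04  1.15041327e-04 -6.89186993e+00]
```

Request:
apply_moves(delta_rot=[[0,0,0],[0,0,0],[0,0,0],[0,0,0],[0,0,0],[0,0,0],[0,0,0],[0,0,0],[0,0,0],[0,0,0],[0,0,0],[0,0,0],[0,0,0],[0,0,0],[0,0,0],[0,0,0],[0,0,0],[0,0,0],[0,0,0],[0,0,0]], xyz=[[0.86,0.91,0.05],[0.86,0.91,0.05],[0.86,0.91,0.05],[0.86,0.91,0.05],[0.86,0.91,0.05],[0.86,0.91,0.05],[0.86,0.91,0.05],[0.86,0.91,0.05],[0.86,0.91,0.05],[0.86,0.91,0.05],[0.86,0.91,0.05],[0.86,0.91,0.05],[0.86,0.91,0.05],[0.86,0.91,0.05],[0.86,0.91,0.05],[0.86,0.91,0.05],[0.86,0.91,0.05],[0.86,0.91,0.05],[0.86,0.91,0.05],[0.86,0.91,0.05]], hand=[-1,-1,-1,-1,-1,-1,-1,-1,-1,-1,-1,-1,-1,-1,-1,-1,-1,-1,-1,-1])

```text
clock: 3.07
position: [461.7, -31.7, 206.6]
ee_rot: [0.976, -0.219, 0.0, -0.0]
contact_force: [0.5, 1.2, 0.6]
gripper_width: 85.3
grasp_force: 0.0
```

Request:
apply_moves(delta_rot=[[0,0,0],[0,0,0],[0,0,0],[0,0,0],[0,0,-0.98],[0,0,-0.98],[0,0,-0.98],[0,0,-0.98],[0,0,-0.98],[0,0,-0.98],[0,0,-0.98],[0,0,0]], xyz=[[0.83,0.93,0.06],[0.83,0.93,0.06],[0.83,0.93,0.06],[0.83,0.93,0.06],[0,0,0],[0,0,0],[0,0,0],[0,0,0],[0,0,0],[0,0,0],[0,0,0],[0,0,0]], hand=[-1,-1,-1,-1,-1,-1,-1,-1,-1,-1,-1,-1])

```text
clock: 4.07
position: [496.7, -149.8, 200.4]
ee_rot: [0.99, 0.139, 0.0, 0.0]
contact_force: [0.3, -0.3, -0.5]
gripper_width: 85.3
grasp_force: 0.0
```

```bash
cat >> h.py <<'E'
def wrist():
    s=arm.read_state(); p=eyes.get_image("wrist"); H=np.array(p["hand_eye"])
    T=np.eye(4);T[:3,:3]=Ro.from_quat(s["ee_rot"]).as_matrix();T[:3,3]=s["position"]
    M=np.linalg.inv(T@H); p2=dict(p); p2["R"]=M[:3,:3];p2["t"]=M[:3,3]
    return p,p2
E
python3 - <<'E'
from h import *
s=st(); p,w=wrist(); save(p,"w1")
m=nets.masks_of("scoop",p)[0]; X=cloud(w,m["region"])[0]; print(m["score"],len(X),fit(X,SC,scoopT,[(584,-125,.28)]))
s=p=None
E
```

```text
t 4.07 p [ 496.7 -149.8  200.4] F [ 0.3 -0.3 -0.5] w 85.3 gf 0.0 q [ 0.02  0.23 -0.3   0.   -1.04  1.83]
0.77 10917 (array([ 5.81761875e+02, -1.23051903e+02,  2.73698095e-01]), np.float64(0.5411236601648639))
```

Request:
apply_moves(delta_rot=[[0,0,0.05],[0,0,0],[0,0,0],[0,0,0],[0,0,0],[0,0,0],[0,0,0],[0,0,0],[0,0,0],[0,0,0],[0,0,0],[0,0,0],[0,0,0],[0,0,0],[0,0,0],[0,0,0],[0,0,0]], xyz=[[-0.03,-0.09,0.8],[0,0,0.9],[0,0,0.9],[0,0,0.9],[0,0,0.9],[0,0,0.9],[0,0,0.8],[0,0,0.4],[0,0,0],[0,0,0],[0,0,0],[0,0,0],[0,0,0],[0,0,0],[0,0,0],[0,0,0],[0,0,0]], hand=[-1,-1,-1,-1,-1,-1,-1,-1,1,1,1,1,1,1,1,1,1])

```text
clock: 5.58
position: [495.9, -147.8, 38.9]
ee_rot: [0.991, 0.135, 0.001, 0.0]
contact_force: [-1.3, 1.5, 6.7]
gripper_width: 17.1
grasp_force: 60.7
```

```bash
python3 - <<'E'
from h import *
s=st(); print(s["ee_rot"])
# marbles: dark red blobs in crate, from the side view
p=eyes.get_image("side"); q=eyes.get_image("scene")
R,t=crateT(585.5,157,-.107)
for n,p in (("side",p),("scene",q)):
    f=p["frame"].astype(int); dark=(f.sum(2)<230).astype(np.uint8)
    K=np.array(p["camera_matrix"]);Rc=np.array(p["R"]);tc=np.array(p["t"]); c0=-Rc.T@tc
    k,l,stt,cen=cv2.connectedComponentsWithStats(dark)
    for i in range(1,k):
        d=Rc.T@np.linalg.inv(K)@[*cen[i],1]; n_=R.apply([0,0,1]); P0=t+R.apply([0,0,19])
        X=c0+d*(n_@(P0-c0))/(n_@d); L=R.inv().apply(X-t)
        if abs(L[0])<160 and abs(L[1])<95: print(n,stt[i,4],stt[i,:4],L.round(1))
E
```

```text
t 5.58 p [ 495.9 -147.8   38.9] F [-1.3  1.5  6.7] w 17.1 gf 60.7 q [ 0.02  0.43 -0.49  0.   -0.64  1.82]
[9.90782697e-01 1.35457846e-01 8.83060285e-04 1.96400874e-04]
side 104 [279 109  28  20] [-95.   93.1  19. ]
side 171 [317 109  45  13] [77.  88.3 19. ]
side 9 [361 121   2   9] [144.9  49.6  19. ]
side 86 [318 128  17  15] [20.4 20.5 19. ]
side 3 [363 131   1   3] [145.   23.2  19. ]
side 1 [364 138   1   1] [144.7   0.8  19. ]
side 2 [315 141   2   1] [-22.6   9.6  19. ]
side 10 [352 155   4   3] [ 97.7 -59.9  19. ]
side 12 [360 154   6   3] [128.8 -60.4  19. ]
side 1 [367 154   1   1] [144.9 -58.4  19. ]
scene 343 [380 181  49  13] [-1.451e+02 -1.000e-01  1.900e+01]
scene 1 [381 195   1   1] [-121.1  -67.8   19. ]
scene 2 [378 206   1   2] [-72.4 -68.2  19. ]
scene 1 [377 211   1   1] [-54.  -67.9  19. ]
scene 3 [376 213   1   3] [-42.1 -68.6  19. ]
scene 117 [369 221  10  20] [ 22.9 -64.1  19. ]
scene 1 [425 224   1   1] [12.2 75.6 19. ]
scene 5 [423 231   2   3] [39.2 74.7 19. ]
scene 1 [422 240   1   1] [66.7 73.4 19. ]
scene 1 [369 243   1   1] [ 66.2 -67.9  19. ]
scene 1 [422 242   1   1] [73.3 74.1 19. ]
scene 73 [364 245   9  14] [ 99.9 -64.1  19. ]
scene 2 [421 251   1   2] [103.8  74.8  19. ]
scene 1121 [331 257  95  26] [148.4   0.5  19. ]
```

```bash
cat >> h.py <<'E'
G0=np.array([-89.5,0,38.5])
CP=[585.5,157,-.107]
def tool(xs,ys,zs,pitch=0,roll=0,yaw=0,g=G0,cp=None):
    """scoop pose in crate frame (pitch>0 nose down, deg) -> tool pose"""
    R,t=crateT(*(cp or CP)); S=R*Ro.from_euler('zyx',[yaw,pitch,roll],degrees=True)
    return t+R.apply([xs,ys,zs])+S.apply(g), S*Ro.from_euler('x',np.pi)
E
python3 - <<'E'
from h import *
s=arm.read_state(); p=np.array(s["position"]); R=Ro.from_quat(s["ee_rot"])
a=p+[0,0,130]
g,G=tool(-75,-36,90); print(g)
rows([(a,R,6),(g,G,14)])
E
```

```text
[412.83446082  89.7871661  137.31219103]
20
{"delta_rot":[[0,0,0],[0,0,0],[0,0,0],[0,0,0],[0,0,0],[0,0,0],[0.28,0.05,0.25],[0.28,0.05,0.26],[0.28,0.05,0.25],[0.28,0.05,0.26],[0.28,0.05,0.25],[0.29,0.05,0.25],[0.28,0.06,0.26],[0.29,0.05,0.25],[0.28,0.06,0.26],[0.29,0.05,0.25],[0.28,0.06,0.26],[0.29,0.05,0.25],[0.28,0.06,0.26],[0.29,0.05,0.25]],"xyz":[[0,0,-0.87],[0,0,-0.87],[0,0,-0.86],[0,0,-0.87],[0,0,-0.86],[0.01,0,-0.87],[-0.05,-0.72,0.09],[-0.07,-0.71,0.11],[-0.09,-0.71,0.13],[-0.1,-0.7,0.15],[-0.12,-0.69,0.17],[-0.14,-0.68,0.19],[-0.16,-0.67,0.21],[-0.18,-0.66,0.23],[-0.2,-0.65,0.25],[-0.22,-0.64,0.27],[-0.24,-0.63,0.28],[-0.26,-0.61,0.3],[-0.28,-0.59,0.32],[-0.29,-0.58,0.33]]}
```

Request:
apply_moves(delta_rot=[[0,0,0],[0,0,0],[0,0,0],[0,0,0],[0,0,0],[0,0,0],[0.28,0.05,0.25],[0.28,0.05,0.26],[0.28,0.05,0.25],[0.28,0.05,0.26],[0.28,0.05,0.25],[0.29,0.05,0.25],[0.28,0.06,0.26],[0.29,0.05,0.25],[0.28,0.06,0.26],[0.29,0.05,0.25],[0.28,0.06,0.26],[0.29,0.05,0.25],[0.28,0.06,0.26],[0.29,0.05,0.25]], xyz=[[0,0,-0.87],[0,0,-0.87],[0,0,-0.86],[0,0,-0.87],[0,0,-0.86],[0.01,0,-0.87],[-0.05,-0.72,0.09],[-0.07,-0.71,0.11],[-0.09,-0.71,0.13],[-0.1,-0.7,0.15],[-0.12,-0.69,0.17],[-0.14,-0.68,0.19],[-0.16,-0.67,0.21],[-0.18,-0.66,0.23],[-0.2,-0.65,0.25],[-0.22,-0.64,0.27],[-0.24,-0.63,0.28],[-0.26,-0.61,0.3],[-0.28,-0.59,0.32],[-0.29,-0.58,0.33]], hand=[1,1,1,1,1,1,1,1,1,1,1,1,1,1,1,1,1,1,1,1])

```text
clock: 7.35
position: [411.6, 90.6, 136.0]
ee_rot: [0.976, -0.053, 0.01, -0.209]
contact_force: [-0.3, -0.1, -2.1]
gripper_width: 17.4
grasp_force: 59.8
```

Request:
apply_moves(delta_rot=[[0,0,0],[0,0,0]], xyz=[[0,0,0],[0,0,0]], hand=[1,1])

```text
clock: 7.52
position: [412.1, 89.7, 136.2]
ee_rot: [0.977, -0.052, 0.01, -0.208]
contact_force: [-0.1, -0.5, -1.6]
gripper_width: 17.2
grasp_force: 59.8
```

```bash
python3 - <<'E'
from h import *
s=st(); p,w=wrist(); save(p,"w2")
for r in nets.masks_of("crate",p)[:2]:
    X=cloud(w,r["region"])[0]
    if len(X)>50: print(r["score"],len(X),fit(X,CR,crateT,[CP]))
m=nets.masks_of("scoop",p)[0]; X=cloud(w,m["region"])[0]
# scoop in tool-implied frame
R=Ro.from_quat(s["ee_rot"])*Ro.from_euler('x',np.pi); t0=np.array(s["position"])
f=lambda q:sdf((R.inv().apply(X-t0)-q[:3])@Ro.from_euler('xyz',q[3:]).as_matrix(),SC)
r=least_squares(f,[89.5,0,-38.5,0,0,0],loss='soft_l1',f_scale=3,x_scale=[5,5,5,.05,.05,.05]); print("scoop in tool",m["score"],len(X),r.x.round(3),np.median(abs(f(r.x))))
for r in nets.look_for("marble1",p)[:5]: print(r)
E
```

```text
t 7.52 p [412.1  89.7 136.2] F [-0.1 -0.5 -1.6] w 17.2 gf 59.8 q [ 0.28  0.14 -0.48 -0.52 -0.86  1.52]
0.56 22895 (array([ 5.84439849e+02,  1.61799333e+02, -1.05664589e-01]), np.float64(0.4182236340853276))
scoop in tool 0.62 36477 [ 9.1385e+01  1.0200e-01 -3.7605e+01 -1.0000e-03 -2.5000e-02  4.0000e-03] 0.5668166209427928
```

View pics/w2.png

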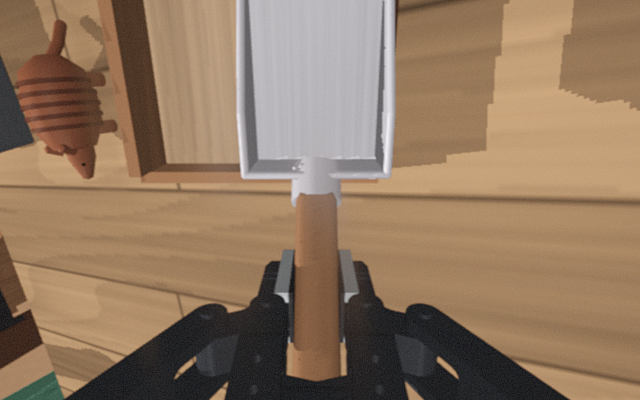

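```bash
cat >> h.py <<'E'
CP=[584.4,161.5,-.106]; G0=np.array([-90.5,0,39.9])
def tool(xs,ys,zs,pitch=0,roll=0,yaw=0,g=G0,cp=None):
    R,t=crateT(*(cp or CP)); S=R*Ro.from_euler('zyx',[yaw,pitch,roll],degrees=True)
    return t+R.apply([xs,ys,zs])+S.apply(g), S*Ro.from_euler('y',1.4,degrees=True)*Ro.from_euler('x',np.pi)
def scoop_now(s):
    """scoop pose in crate frame from the tool"""
    S=Ro.from_quat(s["ee_rot"])*Ro.from_euler('x',np.pi)*Ro.from_euler('y',-1.4,degrees=True)
    R,t=crateT(*CP); o=np.array(s["position"])-S.apply(G0)
    print("scoop@crate",R.inv().apply(o-t).round(1),(R.inv()*S).as_euler('zyx',degrees=True).round(1),"world z",o[2].round(1),"F crate",R.inv().apply(s["contact_force"]).round(1))
E
python3 - <<'E'
from h import *
scoop_now(arm.read_state())
a=tool(-66,-37,16,1.5);b=tool(-66,-41,10.5,1.5)
rows([(*a,8),(*b,3)])
E
```

```text
scoop@crate [-71.6 -40.6  91.8] [-0.1 -1.4 -0. ] world z 101.9 F crate [ 0.1 -1.5 -1.3]
11
{"delta_rot":[[0,-0.06,0],[0,-0.06,0],[0,-0.06,0],[0,-0.06,0],[0,-0.06,0],[0,-0.06,0],[0,-0.06,-0.01],[0,-0.06,0],[0,0,0],[0,0,0],[0,0,0]],"xyz":[[0.04,-0.02,0.36],[0.04,-0.02,0.36],[0.04,-0.02,0.35],[0.04,-0.02,0.36],[0.05,-0.01,0.35],[0.05,-0.02,0.35],[0.05,-0.01,0.36],[0.06,-0.02,0.35],[0,0.05,0.07],[0,0.06,0.08],[0.01,0.05,0.07]]}
```

Request:
apply_moves(delta_rot=[[0,-0.06,0],[0,-0.06,0],[0,-0.06,0],[0,-0.06,0],[0,-0.06,0],[0,-0.06,0],[0,-0.06,0],[0,-0.06,0],[0,0,0],[0,0,0],[0,0,0],[0,0,0]], xyz=[[0.04,-0.02,0.36],[0.04,-0.02,0.36],[0.04,-0.02,0.35],[0.04,-0.02,0.36],[0.05,-0.01,0.35],[0.05,-0.02,0.35],[0.05,-0.01,0.36],[0.06,-0.02,0.35],[0,0.05,0.07],[0,0.06,0.08],[0.01,0.05,0.07],[0,0,0]], hand=[1,1,1,1,1,1,1,1,1,1,1,1])

```text
clock: 8.72
position: [423.9, 119.6, 66.6]
ee_rot: [0.977, -0.047, -0.013, -0.21]
contact_force: [-0.8, -0.8, 2.7]
gripper_width: 17.2
grasp_force: 60.3
```

```bash
python3 - <<'E'
from h import *
s=st(); scoop_now(s)
E
```

```text
t 8.72 p [423.9 119.6  66.6] F [-0.8 -0.8  2.7] w 17.2 gf 60.3 q [ 0.31  0.3  -0.48 -0.61 -0.76  1.61]
scoop@crate [-65.7 -40.6  10.9] [-0.   1.4  0. ] world z 28.1 F crate [-0.8  0.3  2.9]
```

Request:
apply_moves(delta_rot=[[0,0,0],[0,0,0],[0,0,0],[0,0,0],[0,0,0],[0,0,0],[0,0,0],[0,0,0],[0,0,0],[0,0,0],[0,0,0],[0,0,0],[0,0,0],[0,0,0],[0,0,0]], xyz=[[0,0.06,0.02],[0,0,0],[0.3,0,0.015],[0.3,0,0.015],[0.3,0,0.015],[0.3,0,0.015],[0.3,0,0.015],[0.3,0,0.015],[0.3,0,0.015],[0.3,0,0.015],[0.3,0,0.015],[0.3,0,0.015],[0.3,0,0.015],[0.3,0,0.015],[0,0,0]], hand=[1,1,1,1,1,1,1,1,1,1,1,1,1,1,1])

```text
clock: 9.97
position: [511.7, 110.7, 59.2]
ee_rot: [0.977, -0.045, -0.016, -0.209]
contact_force: [-11.1, -11.5, 25.7]
gripper_width: 17.1
grasp_force: 63.2
```

```bash
python3 - <<'E'
from h import *
s=st(); scoop_now(s)
p,w=wrist(); q=eyes.get_image("side"); c=eyes.get_image("scene")
cv2.imwrite("pics/v3.png",np.vstack([np.hstack([cv2.resize(q["frame"][90:190,260:390],(390,300)),cv2.resize(c["frame"][170:280,340:450],(390,300))]),cv2.resize(p["frame"],(780,300))[:300]])[:,:,::-1])
E
```

```text
t 9.97 p [511.7 110.7  59.2] F [-11.1 -11.5  25.7] w 17.1 gf 63.2 q [ 0.24  0.43 -0.29 -0.57 -0.84  1.62]
scoop@crate [ 22.2 -43.1   3.4] [ 0.1  1.8 -0.1] world z 20.2 F crate [-9.8 -1.  28.6]
```

View pics/v3.png

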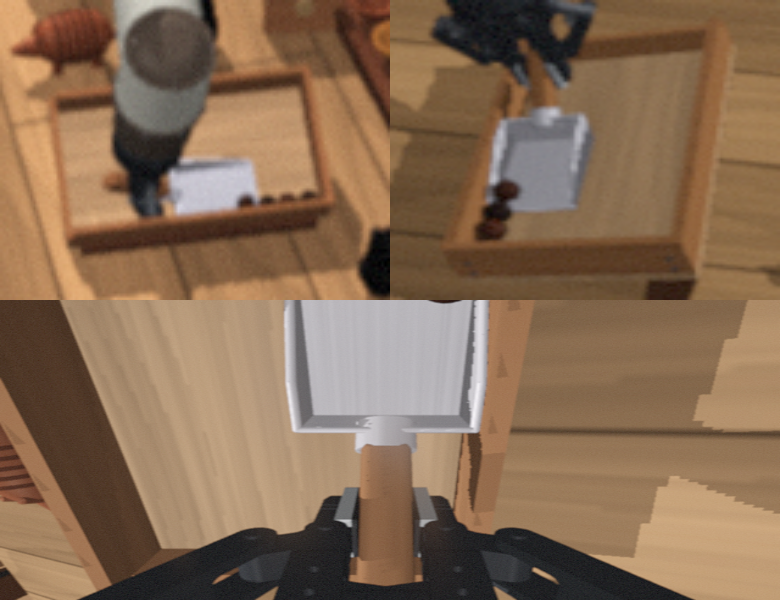

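Request:
apply_moves(delta_rot=[[0,0,0],[0,0,0],[0,0,0],[0,0,0],[0,0,0],[0,0,0],[0,0,0],[0,0,0],[0,0,0],[0,0,0],[0,0,0],[0,0,0],[0,0,0],[0,0,0]], xyz=[[0,0,-0.14],[0.2,0,0],[0.2,0,0],[0.2,0,0],[0.2,0,0],[0.2,0,0],[0.2,0,0],[0.2,0,0],[0.2,0,0],[0.2,0,0],[0.2,0,0],[0.2,0,0],[0.2,0,0],[0,0,0]], hand=[1,1,1,1,1,1,1,1,1,1,1,1,1,1])

```text
clock: 11.28
position: [572.0, 104.4, 59.3]
ee_rot: [0.977, -0.046, -0.016, -0.209]
contact_force: [-10.1, -8.7, 20.6]
gripper_width: 17.3
grasp_force: 62.6
```

```bash
python3 - <<'E'
from h import *
s=st(); scoop_now(s)
q=eyes.get_image("side"); c=eyes.get_image("scene")
cv2.imwrite("pics/v4.png",np.hstack([cv2.resize(q["frame"][90:190,260:390],(390,300)),cv2.resize(c["frame"][170:280,340:450],(390,300))])[:,:,::-1])
p,w=wrist(); m=nets.masks_of("scoop",p)[0]; X=cloud(w,m["region"])[0]
R=Ro.from_quat(s["ee_rot"])*Ro.from_euler('x',np.pi); t0=np.array(s["position"])
f=lambda q:sdf((R.inv().apply(X-t0)-q[:3])@Ro.from_euler('xyz',q[3:]).as_matrix(),SC)
r=least_squares(f,[89.5,0,-38.5,0,0,0],loss='soft_l1',f_scale=3,x_scale=[5,5,5,.05,.05,.05]); print("scoop in tool",m["score"],len(X),r.x.round(3),np.median(abs(f(r.x))))
E
```

```text
t 11.28 p [572.  104.4  59.3] F [-10.1  -8.7  20.6] w 17.3 gf 62.6 q [ 0.21  0.51 -0.15 -0.54 -0.91  1.6 ]
scoop@crate [ 83.  -43.    3.6] [ 0.   1.7 -0.1] world z 20.4 F crate [-9.1 -0.5 22.7]
scoop in tool 0.82 32579 [ 9.5116e+01 -5.6800e-01 -3.0614e+01 -1.1000e-02 -9.7000e-02  0.0000e+00] 0.59125785735783
```

View pics/v4.png

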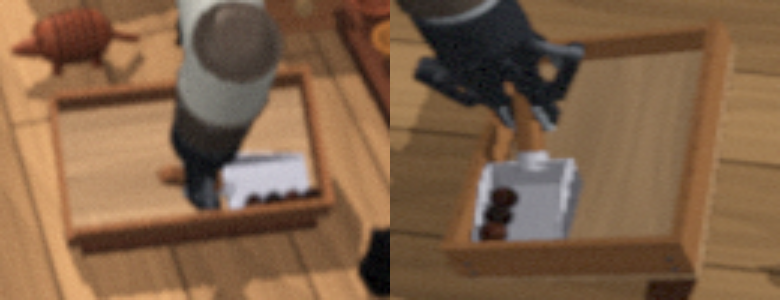

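```bash
sed -i 's/^CP=\[584.4.*/CP=[584.4,161.5,-.106]; G0=np.array([-91.7,.6,39.7]); SL=5.6/; s/\(euler(.y.,\)1.4,/\1SL,/; s/\(euler(.y.,\)-1.4,/\1-SL,/' h.py
python3 - <<'E'
from h import *
s=arm.read_state(); scoop_now(s)
rows([(*tool(84,-43.5,10,1),4),(*tool(93,-43.5,10,1),4)])
E
```

```text
scoop@crate [ 87.1 -43.6  10.5] [ 0.  -2.5 -0.1] world z 26.5 F crate [-8.  -1.1 23.6]
8
{"delta_rot":[[0,-0.15,0],[0,-0.14,0],[0.01,-0.15,0],[0,-0.14,0.01],[0,0,0],[0,0,0],[0,0,0],[0,0,0]],"xyz":[[-0.01,0,-0.05],[-0.01,0,-0.05],[-0.01,0,-0.05],[-0.01,0,-0.05],[0.09,0,-0.01],[0.09,0,-0.01],[0.09,0,-0.01],[0.08,0,-0.01]]}
```

Request:
apply_moves(delta_rot=[[0,-0.15,0],[0,-0.14,0],[0,-0.15,0],[0,-0.14,0],[0,0,0],[0,0,0],[0,0,0],[0,0,0],[0,0,0]], xyz=[[-0.01,0,-0.06],[-0.01,0,-0.06],[-0.01,0,-0.06],[-0.01,0,-0.06],[0.09,0,-0.01],[0.09,0,-0.01],[0.09,0,-0.01],[0.09,0,-0.01],[0,0,0]], hand=[1,1,1,1,1,1,1,1,1])

```text
clock: 12.23
position: [580.8, 102.7, 62.3]
ee_rot: [0.976, -0.041, -0.044, -0.211]
contact_force: [-2.6, -2.7, 5.0]
gripper_width: 17.1
grasp_force: 59.9
```

```bash
cat >> h.py <<'E'
def slip():
    s=st(); scoop_now(s); p,w=wrist(); m=nets.masks_of("scoop",p)[0]; X=cloud(w,m["region"])[0]
    R=Ro.from_quat(s["ee_rot"])*Ro.from_euler('x',np.pi); t0=np.array(s["position"])
    f=lambda q:sdf((R.inv().apply(X-t0)-q[:3])@Ro.from_euler('xyz',q[3:]).as_matrix(),SC)
    r=least_squares(f,[92,0,-35,0,-.08,0],loss='soft_l1',f_scale=3,x_scale=[5,5,5,.05,.05,.05]); q=r.x
    S=Ro.from_euler('xyz',q[3:]); print("slip",m["score"],np.degrees(q[3:]).round(1),"g",S.inv().apply(-q[:3]).round(1)); return p
E
python3 - <<'E'
from h import *
p=slip()
q=eyes.get_image("side"); c=eyes.get_image("scene")
cv2.imwrite("pics/v5.png",np.hstack([cv2.resize(q["frame"][110:180,310:380],(400,400)),cv2.resize(c["frame"][200:270,350:420],(400,400))])[:,:,::-1])
E
```

```text
t 12.23 p [580.8 102.7  62.3] F [-2.6 -2.7  5. ] w 17.1 gf 59.9 q [ 0.2   0.54 -0.09 -0.52 -1.    1.59]
scoop@crate [ 93.8 -43.2   8.1] [-0.1  0.9 -0. ] world z 24.4 F crate [-2.3 -0.7  5.8]
slip 0.61 [-0.7 -7.3  0. ] g [-92.4   0.2  39.8]
```

View pics/v5.png

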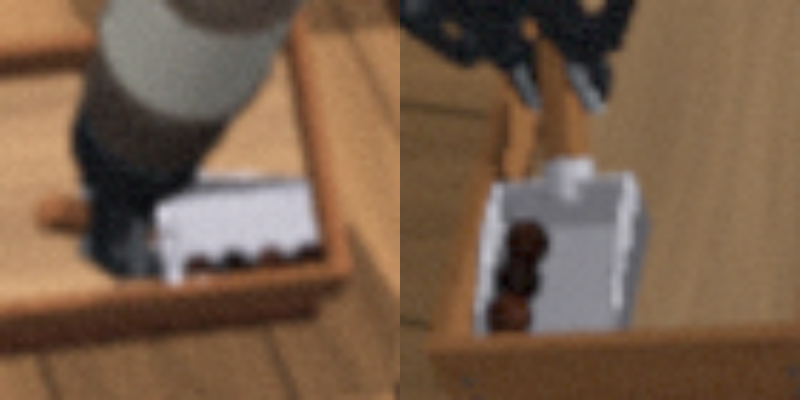

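```bash
sed -i 's/^CP=\[584.4.*/CP=[584.4,161.5,-.106]; G0=np.array([-92.2,.3,39.8]); SL=7.3/' h.py
python3 - <<'E'
from h import *
s=arm.read_state(); scoop_now(s); sn=lambda a:np.sin(np.radians(a)); cs=lambda a:np.cos(np.radians(a))
L=[(*tool(142-48*cs(a),-43.2,9+48*sn(a),-a),2) for a in (4,8,12,16,20)]
rows(L)
E
```

```text
scoop@crate [ 95.5 -42.9  10.8] [-0.1 -0.9 -0. ] world z 27.1 F crate [-1.3 -0.8  4.9]
10
{"delta_rot":[[0,0.26,-0.01],[0,0.26,-0.01],[0,0.33,0],[0,0.34,0],[0,0.33,0],[0,0.33,0],[0,0.34,0],[0,0.33,0],[0,0.33,0],[0,0.34,0]],"xyz":[[-0.06,0.01,0.08],[-0.06,0.01,0.08],[-0.03,0,0.07],[-0.03,0,0.06],[-0.02,0,0.07],[-0.03,0,0.07],[-0.01,0,0.07],[-0.01,0,0.08],[-0.01,0,0.07],[-0.01,0,0.08]]}
```

Request:
apply_moves(delta_rot=[[0,0.26,0],[0,0.26,0],[0,0.33,0],[0,0.33,0],[0,0.33,0],[0,0.33,0],[0,0.33,0],[0,0.33,0],[0,0.33,0],[0,0.33,0],[0,0,0]], xyz=[[-0.04,0,0.05],[-0.04,0,0.05],[-0.03,0,0.07],[-0.03,0,0.06],[-0.02,0,0.07],[-0.02,0,0.07],[-0.01,0,0.07],[-0.01,0,0.07],[-0.01,0,0.07],[-0.01,0,0.07],[0,0,0]], hand=[1,1,1,1,1,1,1,1,1,1,1])

```text
clock: 13.35
position: [574.8, 110.4, 46.5]
ee_rot: [0.97, -0.075, 0.116, -0.201]
contact_force: [0.6, -0.6, -0.6]
gripper_width: 17.1
grasp_force: 59.3
```

```bash
python3 - <<'E'
from h import *
p=slip()
q=eyes.get_image("side"); c=eyes.get_image("scene")
cv2.imwrite("pics/v6.png",np.hstack([cv2.resize(q["frame"][110:180,310:380],(400,400)),cv2.resize(c["frame"][200:270,350:420],(400,400))])[:,:,::-1])
E
```

```text
t 13.35 p [574.8 110.4  46.5] F [ 0.6 -0.6 -0.6] w 17.1 gf 59.3 q [ 0.26  0.44 -0.32 -0.63 -0.53  1.66]
scoop@crate [ 96.1 -43.1  25.6] [ -0.2 -19.7  -0.1] world z 40.4 F crate [ 0.7 -0.8 -0.4]
slip 0.75 [-0.7 -6.7  0.2] g [-92.1   0.3  39.6]
```

View pics/v6.png

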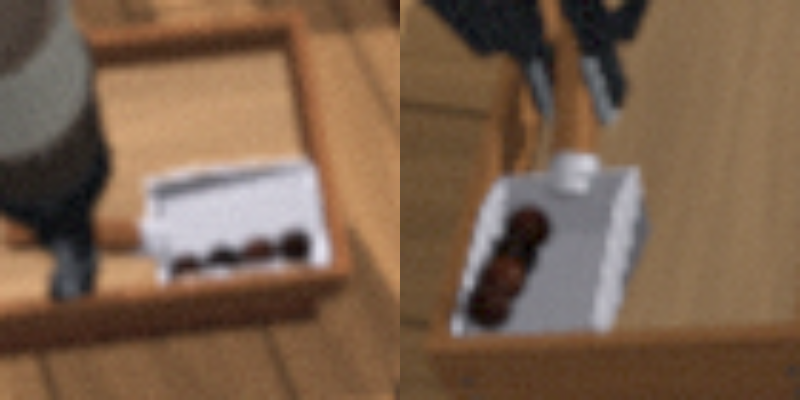

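```bash
sed -i 's/^CP=\[584.4.*/CP=[584.4,161.5,-.106]; G0=np.array([-92.1,.3,39.7]); SL=6.9/' h.py
cat >> h.py <<'E'
POT=np.array([634,-298.,0])
def liptool(L,yaw,pitch):
    S=Ro.from_euler('zyx',[yaw,pitch,0],degrees=True)
    return np.array(L)+S.apply(G0-[48,0,0]), S*Ro.from_euler('y',SL,degrees=True)*Ro.from_euler('x',np.pi)
E
python3 - <<'E'
from h import *
s=arm.read_state(); p=np.array(s["position"]); R=Ro.from_quat(s["ee_rot"])
x=Ro.from_euler('z',-.106).apply([-1.5,0,0])
S=R*Ro.from_euler('x',np.pi)*Ro.from_euler('y',-SL,degrees=True); lip=p+S.apply(np.array([48,0,0])-G0); print("lip",lip)
a=p+x+[0,0,16]; b=p+x+[0,0,64]
c=liptool(lip+[-5,0,120],-6.1,-20)
rows([(a,R,2),(b,R,4),(*c,8)])
E
```

```text
lip [720.44542965  90.57960405  55.14580223]
14
{"delta_rot":[[0,0,0],[0,0,0],[0,0,0],[0,0,0],[0,0,0],[0,0,0],[-0.44,0.01,-0.11],[-0.45,0.01,-0.11],[-0.44,0.01,-0.11],[-0.45,0.01,-0.11],[-0.44,0.01,-0.11],[-0.45,0.01,-0.11],[-0.44,0.01,-0.11],[-0.45,0.01,-0.11]],"xyz":[[0.03,-0.13,-0.29],[0.04,-0.13,-0.29],[0.09,-0.2,-0.43],[0.09,-0.19,-0.43],[0.1,-0.2,-0.43],[0.09,-0.19,-0.43],[0.04,-0.09,-0.25],[0.04,-0.08,-0.26],[0.04,-0.06,-0.26],[0.04,-0.05,-0.26],[0.04,-0.04,-0.26],[0.04,-0.02,-0.26],[0.05,-0.01,-0.27],[0.04,0,-0.26]]}
```

Request:
apply_moves(delta_rot=[[0,0,0],[0,0,0],[0,0,0],[0,0,0],[0,0,0],[0,0,0],[-0.44,0.01,-0.11],[-0.45,0.01,-0.11],[-0.44,0.01,-0.11],[-0.45,0.01,-0.11],[-0.44,0.01,-0.11],[-0.45,0.01,-0.11],[-0.44,0.01,-0.11],[-0.45,0.01,-0.11],[0,0,0],[0,0,0]], xyz=[[0.03,-0.13,-0.29],[0.04,-0.13,-0.29],[0.09,-0.2,-0.43],[0.09,-0.19,-0.43],[0.1,-0.2,-0.43],[0.09,-0.19,-0.43],[0.04,-0.09,-0.25],[0.04,-0.08,-0.26],[0.04,-0.06,-0.26],[0.04,-0.05,-0.26],[0.04,-0.04,-0.26],[0.04,-0.02,-0.26],[0.05,-0.01,-0.27],[0.04,0,-0.26],[0,0,0],[0,0,0]], hand=[1,1,1,1,1,1,1,1,1,1,1,1,1,1,1,1])

```text
clock: 14.88
position: [570.6, 106.0, 165.9]
ee_rot: [0.992, -0.052, 0.115, -0.013]
contact_force: [-0.1, -0.2, -2.5]
gripper_width: 17.2
grasp_force: 59.0
```

```bash
python3 - <<'E'
from h import *
st()
p,w=wrist(); q=eyes.get_image("scene")
cv2.imwrite("pics/v7.png",np.hstack([cv2.resize(p["frame"],(480,300)),cv2.resize(q["frame"][160:270,320:430],(300,300))])[:,:,::-1])
F=Ro.from_euler('z',-17,degrees=True).apply([-20,0,0])+POT
c=liptool(F+[0,0,125],-17,-18); rows([(*c,24)])
s=arm.read_state(); R=Ro.from_quat(s["ee_rot"]); print(R.inv().apply(c[0]-s["position"])/25, np.degrees((R.inv()*c[1]).as_rotvec())/6)
E
```

```text
t 14.88 p [570.6 106.  165.9] F [-0.1 -0.2 -2.5] w 17.2 gf 59.0 q [ 0.51  0.26 -0.43  0.16 -0.67  0.84]
24
{"delta_rot":[[0.01,-0.01,0.07],[0.01,-0.01,0.08],[0.01,-0.01,0.07],[0.01,-0.01,0.08],[0.01,-0.01,0.07],[0,-0.01,0.08],[0.01,-0.02,0.07],[0,-0.01,0.08],[0.01,-0.02,0.07],[0,-0.01,0.08],[0.01,-0.02,0.07],[0,-0.01,0.08],[0.01,-0.02,0.07],[0,-0.01,0.08],[0.01,-0.02,0.07],[0,-0.01,0.08],[0.01,-0.02,0.07],[0,-0.01,0.08],[0.01,-0.02,0.07],[0,-0.01,0.08],[0.01,-0.02,0.07],[0,-0.01,0.08],[0.01,-0.02,0.07],[0,-0.01,0.08]],"xyz":[[-0.11,0.61,0.03],[-0.1,0.61,0.03],[-0.1,0.61,0.03],[-0.09,0.61,0.02],[-0.09,0.61,0.02],[-0.08,0.61,0.02],[-0.08,0.61,0.02],[-0.07,0.61,0.02],[-0.07,0.62,0.02],[-0.06,0.62,0.02],[-0.06,0.62,0.02],[-0.05,0.62,0.02],[-0.05,0.62,0.02],[-0.04,0.62,0.02],[-0.04,0.62,0.03],[-0.03,0.62,0.02],[-0.03,0.62,0.02],[-0.03,0.62,0.02],[-0.02,0.61,0.03],[-0.02,0.62,0.02],[-0.01,0.61,0.03],[0,0.62,0.02],[0,0.61,0.02],[0,0.62,0.03]]}
[-2.56197637 14.61405111  0.6438147 ] [ 0.14279086 -0.33555464  1.79850656]
```

View pics/v7.png

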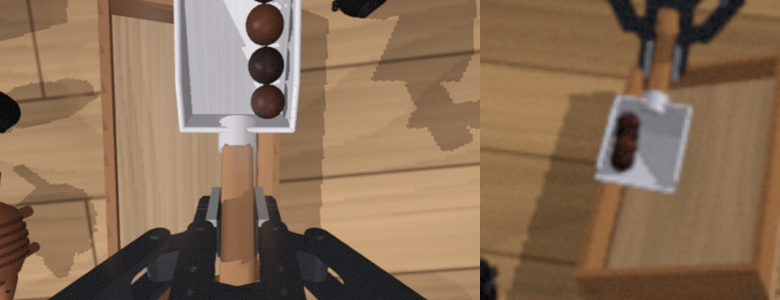

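Request:
apply_moves(delta_rot=[[0,0,0],[0,0,0],[0,0,0],[0,0,0],[0,0,0],[0,0,0],[0,0,0],[0,0,0],[0,0,0],[0,0,0],[0,0,0],[0,0,0],[0,0,0],[0,0,0],[0,0,0],[0,0,0],[0,0,0],[0,0,0],[0,0,0],[0,0,0]], xyz=[[-0.11,0.15,0.03],[-0.11,0.3,0.03],[-0.11,0.45,0.03],[-0.11,0.6,0.03],[-0.11,0.65,0.03],[-0.11,0.65,0.03],[-0.11,0.65,0.03],[-0.11,0.65,0.03],[-0.11,0.65,0.03],[-0.11,0.65,0.03],[-0.11,0.65,0.03],[-0.11,0.65,0.03],[-0.11,0.65,0.03],[-0.11,0.65,0.03],[-0.11,0.65,0.03],[-0.11,0.65,0.03],[-0.11,0.65,0.03],[-0.11,0.65,0.03],[-0.11,0.65,0.03],[-0.11,0.65,0.03]], hand=[1,1,1,1,1,1,1,1,1,1,1,1,1,1,1,1,1,1,1,1])

```text
clock: 16.65
position: [489.8, -185.9, 127.1]
ee_rot: [0.992, -0.052, 0.114, -0.012]
contact_force: [-0.9, 0.3, -1.8]
gripper_width: 17.1
grasp_force: 59.0
```

Request:
apply_moves(delta_rot=[[0,0,0],[0,0,0],[0,0,0],[0,0,0],[0,0,0],[0,0,0],[0,0,0],[0.03,-0.08,0.45],[0.03,-0.08,0.45],[0.03,-0.08,0.45],[0.03,-0.08,0.45],[0,0,0],[0,0,0]], xyz=[[-0.05,0.65,0],[-0.05,0.6,0],[-0.05,0.5,0],[-0.05,0.4,0],[-0.05,0.3,0],[-0.05,0.2,0],[-0.05,0.06,0],[0,0,0],[0,0,0],[0,0,0],[0,0,0],[0,0,0],[0,0,0]], hand=[1,1,1,1,1,1,1,1,1,1,1,1,1])

```text
clock: 17.73
position: [476.0, -250.5, 123.0]
ee_rot: [0.984, -0.143, 0.097, -0.03]
contact_force: [-0.8, -0.1, -1.3]
gripper_width: 17.2
grasp_force: 59.0
```

```bash
python3 - <<'E'
from h import *
slip(); p,w=wrist()
for r in nets.look_for("marble1",p)[:5]: print("marble",round(r["score"],2),np.round(r["bbox"]))
q=eyes.get_image("scene"); X=[]
for c in (q,eyes.get_image("side")):
    Y=cloud(c,nets.masks_of("wide_pot",c)[0]["region"])[0]; X.append(Y[(Y[:,2]>66)&(Y[:,2]<80)])
X=np.vstack(X); r=least_squares(lambda q:np.hypot(X[:,0]-q[0],X[:,1]-q[1])-53.5,(634,-298),loss='soft_l1',f_scale=3); print("pot",r.x,len(X))
u=Ro.from_euler('z',-17,degrees=True)
L=lambda o,z,a:liptool(u.apply([o,0,0])+POT+[0,0,z],-17,a)
rows([(*L(-20,110,-12),4),(*L(-22,88,0),5),(*L(-24,85,35),11)])
E
```

```text
t 17.73 p [ 476.  -250.5  123. ] F [-0.8 -0.1 -1.3] w 17.2 gf 59.0 q [-0.23  0.28 -0.43 -0.12 -0.68  1.6 ]
scoop@crate [  34.1 -368.1  249.9] [-10.5 -18.  -22.3] world z 112.7 F crate [-0.8 -0.7 -1.1]
slip 0.62 [ 0.  -6.6  0. ] g [-92.2   0.3  39.6]
marble 0.94 [245.  73. 294. 124.]
marble 0.93 [296.  88. 341. 138.]
marble 0.72 [342.  61. 387. 113.]
marble 0.61 [340. 109. 384. 160.]
pot [ 633.78414276 -297.53687676] 552
20
{"delta_rot":[[-0.06,-0.25,0.01],[-0.07,-0.24,0.01],[-0.06,-0.25,0.01],[-0.07,-0.24,0.02],[-0.12,-0.38,0.01],[-0.12,-0.38,0.01],[-0.11,-0.38,0.02],[-0.12,-0.39,0.01],[-0.11,-0.38,0.02],[-0.15,-0.51,0.02],[-0.15,-0.51,0.02],[-0.16,-0.51,0.02],[-0.15,-0.51,0.02],[-0.16,-0.51,0.02],[-0.15,-0.51,0.02],[-0.16,-0.5,0.02],[-0.15,-0.51,0.02],[-0.16,-0.5,0.01],[-0.15,-0.51,0.02],[-0.16,-0.5,0.01]],"xyz":[[-0.01,0,0.02],[0,0.01,0.02],[-0.01,0,0.02],[0,0.01,0.02],[0.03,-0.02,-0.05],[0.03,-0.01,-0.05],[0.02,-0.02,-0.05],[0.02,-0.01,-0.06],[0.02,-0.01,-0.06],[0.13,-0.05,-0.26],[0.11,-0.05,-0.27],[0.1,-0.04,-0.27],[0.08,-0.04,-0.28],[0.07,-0.03,-0.28],[0.05,-0.03,-0.29],[0.04,-0.02,-0.29],[0.02,-0.02,-0.29],[0.01,-0.02,-0.29],[-0.01,-0.01,-0.29],[-0.03,-0.01,-0.29]]}
```

```bash
sed -i "s/'zyx'/'ZYX'/; s/G0=np.array(\[-92.1,.3,39.7\]); SL=6.9/G0=np.array([-92.2,.3,39.6]); SL=6.6/" h.py; python3 - <<'E'
from h import *
u=Ro.from_euler('z',-17,degrees=True)
L=lambda o,z,a:liptool(u.apply([o,0,0])+POT+[0,0,z],-17,a)
rows([(*L(-20,110,-12),4),(*L(-22,88,0),5),(*L(-24,85,35),11)])
E
```

```text
20
{"delta_rot":[[-0.21,-0.21,0.01],[-0.21,-0.21,0],[-0.21,-0.21,0.01],[-0.21,-0.22,0],[0,-0.4,0],[0,-0.4,0],[0,-0.4,0],[0,-0.4,0],[0,-0.4,0],[0,-0.53,0],[0,-0.53,0],[0,-0.53,0],[0,-0.53,0],[0,-0.53,0],[0,-0.53,0],[0,-0.53,0],[0,-0.53,0],[0,-0.53,0],[0,-0.53,0],[0,-0.53,0]],"xyz":[[-0.01,-0.01,0.03],[-0.01,-0.01,0.04],[-0.01,-0.01,0.03],[-0.01,-0.01,0.04],[0.03,0,-0.06],[0.03,0,-0.06],[0.03,0,-0.07],[0.02,0,-0.07],[0.02,0,-0.06],[0.14,0,-0.27],[0.12,0,-0.28],[0.11,0,-0.29],[0.09,0,-0.29],[0.07,0,-0.3],[0.06,0,-0.3],[0.04,0,-0.3],[0.02,0,-0.31],[0.01,0,-0.3],[-0.01,0,-0.31],[-0.03,0,-0.3]]}
```

Request:
apply_moves(delta_rot=[[-0.21,-0.21,0],[-0.21,-0.21,0],[-0.21,-0.21,0],[-0.21,-0.22,0],[0,-0.4,0],[0,-0.4,0],[0,-0.4,0],[0,-0.4,0],[0,-0.4,0],[0,-0.53,0],[0,-0.53,0],[0,-0.53,0],[0,-0.53,0],[0,-0.53,0],[0,-0.53,0],[0,-0.53,0],[0,-0.53,0],[0,-0.53,0],[0,-0.53,0],[0,-0.53,0]], xyz=[[-0.01,-0.01,0.03],[-0.01,-0.01,0.04],[-0.01,-0.01,0.03],[-0.01,-0.01,0.04],[0.03,0,-0.06],[0.03,0,-0.06],[0.03,0,-0.07],[0.02,0,-0.07],[0.02,0,-0.06],[0.14,0,-0.27],[0.12,0,-0.28],[0.11,0,-0.29],[0.09,0,-0.29],[0.07,0,-0.3],[0.06,0,-0.3],[0.04,0,-0.3],[0.02,0,-0.31],[0.01,0,-0.3],[-0.01,0,-0.31],[-0.03,0,-0.3]], hand=[1,1,1,1,1,1,1,1,1,1,1,1,1,1,1,1,1,1,1,1])

```text
clock: 19.8
position: [523.9, -264.0, 197.6]
ee_rot: [0.925, -0.137, -0.352, -0.052]
contact_force: [0.6, 0.3, -2.0]
gripper_width: 16.9
grasp_force: 59.0
```

Request:
apply_moves(delta_rot=[[0,-0.5,0],[0,-0.5,0],[0,0,0],[0,0,0],[0,0,0],[0,0,0]], xyz=[[-0.03,0,-0.3],[-0.03,0,-0.3],[0,0,0],[0,0,0],[0,0,0],[0,0,0]], hand=[1,1,1,1,1,1])

```text
clock: 20.3
position: [531.6, -266.4, 210.1]
ee_rot: [0.905, -0.134, -0.398, -0.059]
contact_force: [0.3, 0.8, -1.8]
gripper_width: 17.3
grasp_force: 59.1
```

```bash
python3 - <<'E'
from h import *
st(); c=eyes.get_image("scene"); q=eyes.get_image("side"); p,w=wrist()
for n,i in (("scene",c),("side",q),("wrist",p)):
    for r in nets.look_for("marble1",i)[:6]: print(n,round(r["score"],2),np.round(r["bbox"]))
cv2.imwrite("pics/v8.png",np.hstack([cv2.resize(c["frame"][170:250,195:305],(412,300)),cv2.resize(q["frame"][200:280,320:410],(338,300))])[:,:,::-1])
E
```

```text
t 20.3 p [ 531.6 -266.4  210.1] F [ 0.3  0.8 -1.8] w 17.3 gf 59.1 q [-0.22  0.79  0.45 -0.06 -2.06  1.49]
scene 0.44 [236. 171. 245. 180.]
scene 0.38 [230. 175. 237. 179.]
wrist 0.9 [340. 107. 381. 155.]
wrist 0.83 [297.  84. 343. 135.]
wrist 0.82 [341.  58. 386. 107.]
wrist 0.6 [246.  72. 294. 121.]
```

View pics/v8.png

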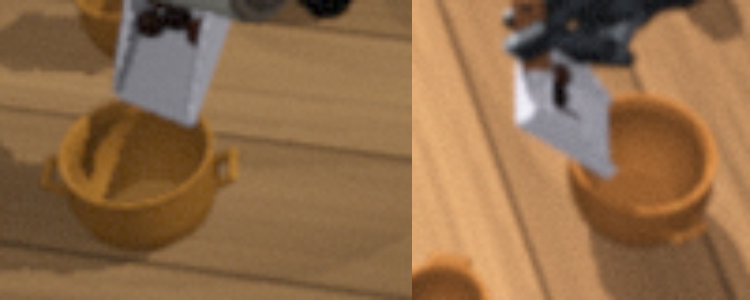

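Request:
apply_moves(delta_rot=[[0,0,0],[0,0,0],[0,0,0],[0,0,0],[0,0,0],[0,0,0],[0,0,0],[0,0,0],[0,0,0],[0,0,0]], xyz=[[0,0.3,0],[0,-0.6,0],[0,0.6,0],[0,-0.6,0],[0,0.6,0],[0,-0.6,0],[0,0.3,0],[0,0,0],[0,0,0],[0,0,0]], hand=[1,1,1,1,1,1,1,1,1,1])

```text
clock: 21.43
position: [531.8, -266.7, 209.8]
ee_rot: [0.905, -0.134, -0.399, -0.059]
contact_force: [0.3, 0.9, -0.7]
gripper_width: 17.0
grasp_force: 59.2
```

```bash
cat >> h.py <<'E'
def marb():
    st(); c=eyes.get_image("scene"); p,w=wrist()
    for n,i in (("scene",c),("wrist",p)):
        for r in nets.look_for("marble1",i)[:6]:
            if r["score"]>.3: print(n,round(r["score"],2),np.round(r["bbox"]))
    return c,p
E
python3 - <<'E'
from h import *
marb()
E
```

```text
t 21.43 p [ 531.8 -266.7  209.8] F [ 0.3  0.9 -0.7] w 17.0 gf 59.2 q [-0.22  0.79  0.46 -0.06 -2.07  1.49]
scene 0.56 [238. 215. 244. 221.]
```

```bash
python3 - <<'E'
from h import *
s=arm.read_state(); p=np.array(s["position"]); R=Ro.from_quat(s["ee_rot"])
u=Ro.from_euler('z',-17,degrees=True)
l=np.array([565,-125,0])+u.apply([48,0,0])
rows([(p+[0,0,50],R,3),(*liptool(l+[0,0,50],-17,0),12),(*liptool(l+[0,0,2],-17,0),5)])
c=eyes.get_image("scene"); cv2.imwrite("pics/v9.png",cv2.resize(c["frame"][170:260,190:310],(800,600))[:,:,::-1])
E
```

```text
20
{"delta_rot":[[0,0,0],[0,0,0],[0,0,0],[0,0.57,0],[0,0.57,0],[0,0.57,0],[0,0.57,0],[0,0.57,0],[0,0.57,0],[0,0.57,0],[0,0.57,0],[0,0.57,0],[0,0.57,0.01],[0,0.57,0],[0,0.56,0.01],[0,0,0],[0,0,0],[0,0,0],[0,0,0],[0,0,0]],"xyz":[[-0.49,0,-0.45],[-0.49,0,-0.45],[-0.5,0,-0.45],[0.19,-0.49,0.63],[0.15,-0.48,0.64],[0.11,-0.49,0.65],[0.08,-0.48,0.66],[0.04,-0.49,0.66],[0,-0.48,0.66],[-0.04,-0.49,0.66],[-0.08,-0.48,0.66],[-0.12,-0.49,0.65],[-0.16,-0.48,0.64],[-0.2,-0.49,0.63],[-0.25,-0.48,0.61],[0.04,0,0.38],[0.05,0,0.38],[0.04,0,0.38],[0.05,0,0.39],[0.04,0,0.38]]}
```

View pics/v9.png

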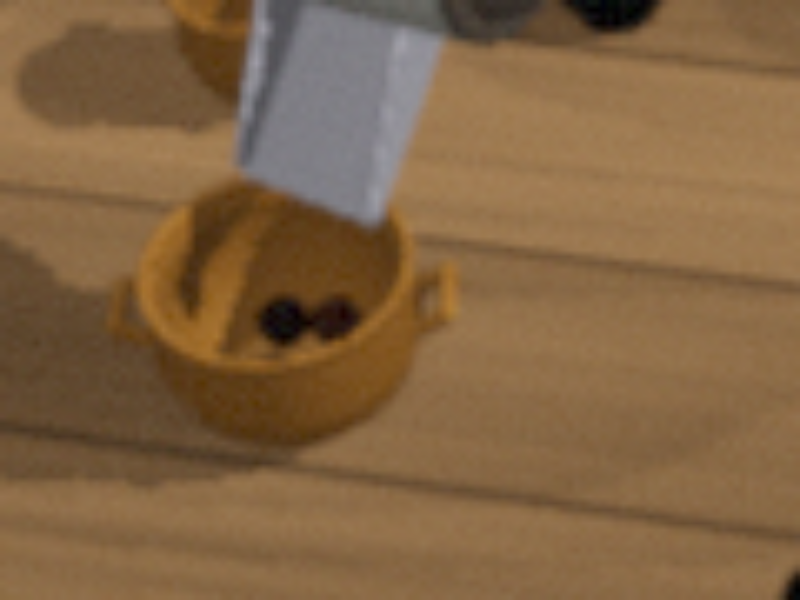

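Request:
apply_moves(delta_rot=[[0,0,0],[0,0,0],[0,0,0],[0,0.57,0],[0,0.57,0],[0,0.57,0],[0,0.57,0],[0,0.57,0],[0,0.57,0],[0,0.57,0],[0,0.57,0],[0,0.57,0],[0,0.57,0],[0,0.57,0],[0,0.56,0],[0,0,0]], xyz=[[-0.49,0,-0.45],[-0.49,0,-0.45],[-0.5,0,-0.45],[0.19,-0.49,0.63],[0.15,-0.48,0.64],[0.11,-0.49,0.65],[0.08,-0.48,0.66],[0.04,-0.49,0.66],[0,-0.48,0.66],[-0.04,-0.49,0.66],[-0.08,-0.48,0.66],[-0.12,-0.49,0.65],[-0.16,-0.48,0.64],[-0.2,-0.49,0.63],[-0.25,-0.48,0.61],[0,0,0]], hand=[1,1,1,1,1,1,1,1,1,1,1,1,1,1,1,1])

```text
clock: 23.02
position: [470.7, -95.9, 87.8]
ee_rot: [0.987, -0.146, -0.061, -0.008]
contact_force: [-2.4, 0.6, -0.8]
gripper_width: 17.4
grasp_force: 59.1
```

```bash
python3 - <<'E'
from h import *
p=slip(); c=eyes.get_image("scene"); q=eyes.get_image("side")
for r in nets.look_for("marble1",p)[:4]: print(r)
s=arm.read_state(); S=Ro.from_quat(s["ee_rot"])*Ro.from_euler('x',np.pi)*Ro.from_euler('y',-SL,degrees=True); print("scoop euler",S.as_euler('ZYX',degrees=True),"org",np.array(s["position"])-S.apply(G0))
cv2.imwrite("pics/v10.png",np.vstack([np.hstack([cv2.resize(q["frame"][215:275,345:405],(400,300)),cv2.resize(c["frame"][190:240,200:270],(400,300))]),np.hstack([cv2.resize(p["frame"],(400,300)),cv2.resize(c["frame"][140:300,190:400],(400,300))])])[:,:,::-1])
E
```

```text
t 23.02 p [470.7 -95.9  87.8] F [-2.4  0.6 -0.8] w 17.4 gf 59.1 q [ 0.11  0.36 -0.42 -0.06 -0.9   1.21]
scoop@crate [   4.4 -255.4  128.1] [-10.   -4.  -23.8] world z 47.5 F crate [-2.4 -0.  -0.9]
slip 0.9 [-0.  -6.6 -0.1] g [-92.2   0.2  39.8]
scoop euler [-16.89980214  -0.08260971   0.03580546] org [ 566.5148726  -125.16654409   51.03537286]
```

View pics/v10.png

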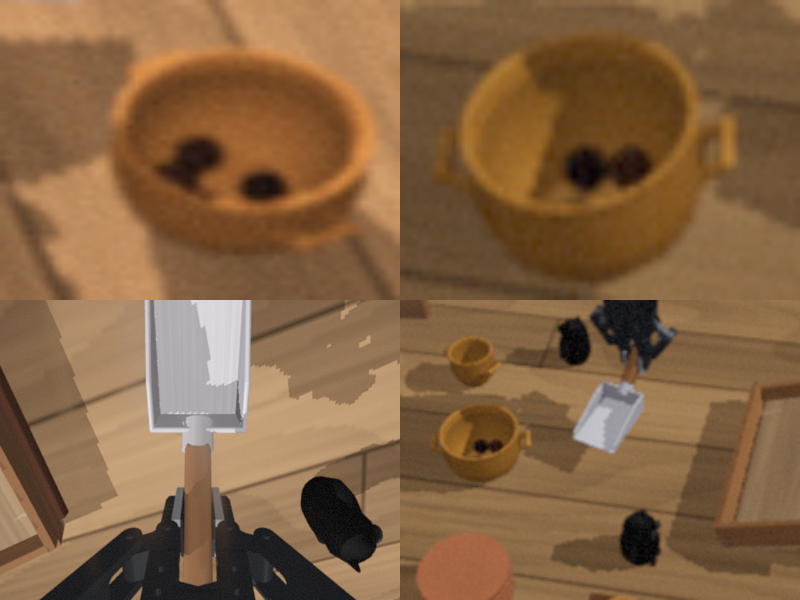

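Request:
apply_moves(delta_rot=[[0,0,0],[0,0,0],[0,0,0],[0,0,0],[0,0,0],[0,0,0],[0,0,0],[0,0,0],[0,0,0],[0,0,0],[0,0,0],[0,0,0],[0,0,0],[0,0,0]], xyz=[[0.04,0,0.38],[0.05,0,0.4],[0.04,0,0.4],[0.05,0,0.4],[0.04,0,0.4],[0,0,0.02],[0,0,0],[0,0,0],[0,0,0],[0,0,0],[0,0,0],[0,0,0],[0,0,0],[0,0,0]], hand=[1,1,1,1,1,1,1,0,-0.5,-1,-1,-1,-1,-1])

```text
clock: 24.43
position: [476.6, -97.6, 39.5]
ee_rot: [0.988, -0.147, -0.057, -0.009]
contact_force: [-0.2, -0.6, 0.0]
gripper_width: 85.5
grasp_force: 0.0
```

Request:
apply_moves(delta_rot=[[0,0,0],[0,0,0],[0,0,0],[0,0,0],[0,0,0],[0,0,0],[0,0,0],[0,0,0],[0,0,0],[0,0,0],[0,0,0]], xyz=[[0,0,-0.3],[0,0,-0.6],[0,0,-0.9],[0,0,-0.9],[0,0,-0.9],[0,0,-0.9],[0,0,-0.9],[0,0,-0.9],[0,0,-0.9],[0,0,-0.9],[0,0,0]], hand=[-1,-1,-1,-1,-1,-1,-1,-1,-1,-1,-1])

```text
clock: 25.35
position: [501.6, -105.0, 246.1]
ee_rot: [0.988, -0.146, -0.052, -0.009]
contact_force: [0.3, -0.1, 0.5]
gripper_width: 85.4
grasp_force: 0.0
```

```bash
python3 - <<'E'
from h import *
s=st(); p,w=wrist(); print(np.array(p["hand_eye"]).round(2))
m=nets.masks_of("scoop",p)[0]; X=cloud(w,m["region"])[0]; print("scoop",m["score"],fit(X,SC,scoopT,[(566,-125,-.3)]))
R=Ro.from_quat(s["ee_rot"]); g,G=np.array([560,-265,250]),down(-.3)
print(R.inv().apply(g-s["position"])/25, np.degrees((R.inv()*G).as_rotvec())/6)
E
```

```text
t 25.35 p [ 501.6 -105.   246.1] F [ 0.3 -0.1  0.5] w 85.4 gf 0.0 q [ 0.09  0.24 -0.16 -0.04 -1.28  1.21]
[[   0.     -0.95   -0.32   81.25]
 [   1.      0.      0.      0.  ]
 [  -0.     -0.32    0.95 -142.32]
 [   0.      0.      0.      1.  ]]
scoop 0.56 (array([ 5.64458111e+02, -1.24978543e+02, -2.89882436e-01]), np.float64(0.543322290884892))
[ 4.04796378  5.44781224 -0.59426805] [-0.0145633   1.00471943  0.05945599]
```

Request:
apply_moves(delta_rot=[[0,0,0],[0,0,0],[0,0,0],[0,0,0],[0,0,0],[0,0,0],[0,0,0],[0,0,0],[0,0,0],[0,0,0],[0,0.5,0],[0,0.5,0],[0,0,0]], xyz=[[0.88,0.58,-0.05],[0.88,0.58,-0.05],[0.88,0.58,-0.05],[0.88,0.58,-0.05],[0.88,0.58,-0.05],[0.88,0.58,-0.05],[0.88,0.58,-0.05],[0.88,0.58,-0.05],[0.88,0.58,-0.05],[0.88,0.58,-0.05],[0,0,0],[0,0,0],[0,0,0]], hand=[-1,-1,-1,-1,-1,-1,-1,-1,-1,-1,-1,-1,-1])

```text
clock: 26.53
position: [665.6, -307.1, 225.2]
ee_rot: [0.989, -0.147, -0.007, -0.001]
contact_force: [-0.4, -0.7, 0.6]
gripper_width: 85.3
grasp_force: 0.0
```

```bash
python3 - <<'E'
from h import *
st(); p,w=wrist(); save(p,"w11")
K=np.array(p["camera_matrix"])
for r in nets.masks_of("marble1",p)[:8]:
    X=cloud(w,r["region"])[0]; print(round(r["score"],2),np.round(r["bbox"]),np.median(X,0).round() if len(X) else None)
m=nets.masks_of("wide_pot",p)[0]; X=cloud(w,m["region"])[0]; print("pot",m["score"],m["bbox"])
X=X[(X[:,2]>70)&(X[:,2]<82)]; r=least_squares(lambda q:np.hypot(X[:,0]-q[0],X[:,1]-q[1])-53.5,(634,-298),loss='soft_l1',f_scale=3); print(r.x)
# dark blobs within pot
f=p["frame"]; d=((f.max(2)<110)).astype(np.uint8); b=np.round(m["bbox"]).astype(int)
n,l,s,c=cv2.connectedComponentsWithStats(d[b[1]:b[3],b[0]:b[2]]); print([(s[i].tolist()) for i in range(1,n) if s[i,4]>80])
E
```

```text
t 26.53 p [ 665.6 -307.1  225.2] F [-0.4 -0.7  0.6] w 85.3 gf 0.0 q [-0.21  0.59  0.33 -0.   -1.33  1.49]
0.82 [322. 199. 344. 219.] [ 615. -309.   24.]
0.82 [311. 173. 330. 193.] [ 646. -303.   25.]
0.62 [289. 197. 307. 217.] [ 627. -274.   24.]
0.55 [301. 208. 319. 226.] [ 611. -288.   25.]
pot 0.62 [247.4, 146.2, 387.1, 268.0]
[ 632.49933257 -296.76667701]
[[61, 27, 20, 20, 301], [40, 51, 55, 30, 899], [19, 57, 38, 50, 254]]
```

```bash
python3 -c "
from bench import arm
print(arm.job_done())"
```

```text
the job is handed in; nothing more can be done
None
```

The job is handed in: all four marbles are in the wide pot, the pot is where it was, and the empty scoop lies flat on the table; I don't have the judge's result.

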